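# Lay out the stirring station on a laboratory bench

## Task

Lay out the stirring station, with left and behind as you see them when facing the stirrer's knob side: stand the beaker in the middle of the stirrer's white plate and put the grey lid on it, and stand the amber bottle behind the stirrer, 3 cm clear of it and in line with the middle of the plate. Stand the blue-capped bottle to the left of the stirrer, 10 cm clear of its side and in line with the middle of the plate, with the orange-capped jar midway between that bottle and the stirrer. Keep everything upright and leave the green-capped jar where it is.

Things in the scene. Friction and masses are not known exactly. Their poses are not given: they have to be found in the camera images.
- plate (a point): Centre of the top face of the round white plate (100 mm across), 55 mm above the bench, on a fixed magnetic stirrer: a blue box 110 mm deep (x) by 120 mm wide (y), centred under the plate. Its front, with the black knob and white panel, faces the robot, turned up to 12 degrees. x points from front to behind, y to its left seen from the front, z up. It stands in the left or right half of the bench.
- tray: Fixed green supply tray, 300 mm (x) by 240 mm (y), rim 12 mm, floor 4 mm above the bench, in the other half. Origin: centre of its underside. The loose things start upright on it, three along x (95 mm apart) by two along y (120 mm apart). Fixed bystanders: a thin steel spatula between them, dishes 23 mm high near (0.33, -0.03) and a cork disc 18 mm high near (0.73, 0.01); the rest beyond x = 0.78 or 0.5 m to either side.
- beaker_c (a point): Centre, half-way up, of the clear glass beaker with a white patch on its side, open at the top, 60 mm outside diameter, 80 mm high, wall 3 mm; z up along its axis.
- lid_c (a point): Middle of the upright black knob (18 mm across, 30 mm tall) of the grey beaker lid; z up. Under the knob is a grey disc 68 mm across, 6 mm thick, and under that a plug 44 mm across, 6 mm high, that drops into the beaker's mouth (54 mm) until the disc rests on the rim. This point is 27 mm above the plug's underside, and 61 mm above the beaker's centre once the lid is on.
- blue_c (a point): Centre, half-way up, of the clear glass bottle with a blue screw cap and white label, 56 mm diameter, 85 mm high (straight-sided up to 54 mm, cap 44 mm across from 64 mm up); z up.
- amber_c (a point): Centre, half-way up, of the amber glass bottle with a slim black cap and white label, 40 mm diameter, 80 mm high (straight-sided up to 50 mm, cap 24 mm across from 59 mm up); z up.
- orange_c (a point): Centre, half-way up, of the white jar with an orange lid, 40 mm diameter, 60 mm high; z up.
- green_c (a point): Centre, half-way up, of the white jar with a green lid, 40 mm diameter, 60 mm high; it stays where it is.
There are look-alikes about, which are no part of the job. What is shaped like the part that bears amber_c but yellow is not meant.

How it is judged (in metres and radians):
At the end, for the whole second after the job is handed in: Beaker within 12 mm of the plate's centre, lid seated on it; on the bench, in line with the plate's centre: blue-capped bottle 100 mm left of the stirrer, orange-capped jar midway, amber bottle 30 mm behind (all gaps and lines +-15 mm); all upright, at rest; green-capped jar moved under 20 mm (horizontal distance between beaker_c and plate below 0.012 m and z of beaker_c in the frame of plate between 0.035 and 0.045 m and horizontal distance between lid_c and beaker_c below 0.008 m and z of lid_c in the frame of beaker_c between 0.057 and 0.065 m and y of blue_c in the frame of plate between 0.173 and 0.203 m and x of blue_c in the frame of plate between -0.015 and 0.015 m and height (world z) of blue_c between 0.0375 and 0.0475 m and y of orange_c in the frame of plate between 0.095 and 0.125 m and x of orange_c in the frame of plate between -0.015 and 0.015 m and horizontal distance between orange_c and blue_c between 0.063 and 0.093 m and height (world z) of orange_c between 0.025 and 0.035 m and x of amber_c in the frame of plate between 0.09 and 0.12 m and y of amber_c in the frame of plate between -0.015 and 0.015 m and height (world z) of amber_c between 0.035 and 0.045 m and angle between each of beaker_c, lid_c, blue_c, amber_c, orange_c's own z axis and vertical below 0.08 rad and linear speed of each of beaker, lid, blue, amber, orange below 0.02 m/s and distance of green_c from where it was at the start of the episode below 0.02 m); the robot touches nothing.
It fails at once if a task thing is tipped by more than 35 degrees (angle between any of beaker_c, lid_c, blue_c, amber_c, orange_c, green_c's own z axis and vertical above 0.61 rad).
It fails at once if the green-capped jar is moved by more than 20 mm (distance of green_c from where it was at the start of the episode above 0.02 m).
It also fails if it takes over 128 s, if anything falls off the work surface, if the arm or the gripper's body presses on something with over 40 N, if the wrist force passes 120 N, or if a joint passes its speed limit or range.

## Robot

A 7-joint arm with a two-finger parallel gripper is mounted at the origin on the work surface. World frame = base frame: x ahead of the robot, y to its left, z up, the work surface at z = 0. Lengths are in m, angles in degrees, forces in N, time in s.
With the tool pointing down it reaches from about 0.35 to 0.9 m from the base axis. Payload 8.1 kg.
Tool frame: the origin (TCP) lies between the finger pads; the fingertips stand 22 mm ahead of it and the grasp point (between the pads) lies 3 mm ahead of it; z points along the fingers, y is the line along which they close (so a half turn about z gives the same grasp; the last joint's range is limited). The gripper opens to 92 mm and grips with 3 to 60 N. Pads are 19 mm wide; open, the fingers measure 130 mm over their backs; the gripper's body (75 mm by 190 mm) begins 47 mm behind the grasp point.
Start: joints at [59.897, 24.895, 1.432, 90.138, -0.665, 64.973, -4.303], TCP at [0.256, -0.57, 0.249] pointing down, gripper open.
Joint ranges: [-149.89, 149.89], [-25.12, 119.58], [-72.63, 75.52], [4.76, 147.25], [-75.54, 255.54], [6.69, 114.76], [-157.13, 157.13]. Speed limits (degrees/s): [127.2, 127.2, 172.46, 172.46, 180, 180, 180].

## Interface

Orientations are given as a 3x3 rotation matrix whose columns are the frame's x, y, z axes.
In Python, from workcell import * gives the robot as it stands.
- The arm moves only by the tool step_arm, never from a script. Its argument "targets" is a list of rows, each an object with "slide": the shift along the tool's x, y, z in units of 40 mm (1.0 is 40 mm), a list of three; "turn": the turn, a rotation vector about the tool's x, y, z in units of 8 degrees (1.0 is 8 degrees), a list of three. In form: [{"slide": [x, y, z], "turn": [ax, ay, az]}, ...]. A call has 1 to 20 rows; each row shifts and turns the commanded pose from where the row before left it, along the tool's axes as they then stand; what a row does not reach is not made up. A row lasts 1/10 s, in which the tool goes at most 50 mm and 8.59 degrees, less where a joint would pass 70% of its speed; a pose out of reach is approached as far as the arm can. A call is refused whole if a number of a shift passes 1 or a number of a turn 1, either way. A call with a gripper value outside its range is refused whole. "grip" is the opening in per cent of the stroke, from 0 (shut) to 100 (fully open), set as the call begins (left out, the last holds). The fingers move at their own pace and stop on an object; the grip force is fixed at half the most. Time passes only in rows, so rows that do not move let the fingers close. It gives the time, the measured TCP pose, the force, the opening and the grip force at its end, in the units of the state.
- state(): the state, without advancing time (a new reading comes with each control period).
- snapshot(name): name is "scene" or "top" or "wrist"; returns the picture (400x640x3 uint8, red, green, blue); there is no depth.
- camera_info(name): a dict with "fx", "fy", "cx", "cy" (pixels), "D" ([k1, k2, p1, p2, k3] as OpenCV has them; the pictures are not rectified), "xyz" and "attitude" of the camera in the world; the wrist camera has in their place "tool_from_camera" (4x4, takes a point from camera to tool coordinates, whose origin is the TCP and whose axes are the flange's). Camera axes: x right, y down, z forward; pixel columns grow to the right and rows downward; lengths in m; the calibration is good to about 2 mm. A picture is of the moment at which its call begins: read the wrist's pose just before it. camera_info takes no time and is no camera call.
- close_job(): hands the job in; it is judged then, once.
The state is a dict: "clock": time; "qpos": joint angles; "joint_vel": joint speeds; "joint_efforts": joint torques, N m; "ee_pos": TCP position; "eef_rot": TCP orientation; "force": force on the tool from outside, world axes, zero at the start; "ft_torque": the same for the moment, N m; "grip_width": opening from 0.0 (shut) to 1.0 (fully open); "grip_force": force on a finger pad.
Only numpy, scipy, OpenCV 4.12 (cv2) and the standard library are available. Lean on these libraries where they do the work, as an engineer would, in place of code of your own. Each camera call takes 0.05 s, during which the arm holds its last target. There are 200 camera calls.

## Working session

There is one attempt and no reset: what is moved stays moved. The work goes in short steps, Python scripts to look and compute and a tool call to move; the robot and the scene stay as the last step left them, time stands still between calls to the robot, and variables do not carry over. Pictures are saved under pics/ and viewed, at most 14 in all, crops included, and the job is handed in when it is done.

Besides the shell and the picture viewer there is one more tool, called as name(argument=value, ...) on one line, values as JSON. step_arm: Moves the arm, as the interface text tells. Its arguments: {"type":"object","properties":{"targets":{"type":"array"},"grip":{"type":"number"}},"required":["targets"]}

```bash
mkdir -p pics; python3 - <<'E'
from workcell import *
import cv2
for n in("scene","top"):
    im=snapshot(n); cv2.imwrite(f"pics/{n}0.png",im[:,:,::-1]); print(n,camera_info(n))
print(camera_info("wrist")); print(state())
E
```

```text
scene {'fx': 465.7246986959242, 'fy': 465.7246986959242, 'cx': 318.29972403188447, 'cy': 199.34178356226727, 'D': array([-0.01900772,  0.        ,  0.        ,  0.        ,  0.        ]), 'xyz': array([ 1.11666971, -0.48664451,  0.68285162]), 'attitude': array([[ 0.58882825,  0.53222068, -0.60829469],
       [ 0.80793515, -0.36630022,  0.46158958],
       [ 0.02284904, -0.76325965, -0.64568772]])}
top {'fx': 499.17446259116656, 'fy': 499.17446259116656, 'cx': 314.38809639232693, 'cy': 191.2614902851798, 'D': array([-0.05079682,  0.        ,  0.        ,  0.        ,  0.        ]), 'xyz': array([ 0.36742032, -0.03430217,  1.08071613]), 'attitude': array([[-0.00184255, -0.98866295,  0.15014054],
       [-0.99977186,  0.00501624,  0.02076217],
       [-0.02127993, -0.15006804, -0.98844663]])}
{'fx': 328.6508834004075, 'fy': 328.6508834004075, 'cx': 318.99583746804433, 'cy': 199.68333595029304, 'D': array([-0.06289109,  0.        ,  0.        ,  0.        ,  0.        ]), 'tool_from_camera': array([[ 1.17837071e-03, -9.68065685e-01, -2.50693920e-01,
         6.67546828e-02],
       [ 9.9
[... 368 characters left out ...]
852]), 'joint_vel': array([-0.06585142, -0.09469785,  0.05015588, -0.17576191, -0.01285674,
       -0.0422876 ,  0.02529624]), 'joint_efforts': array([ 5.67783747e-03, -6.69120741e+01,  9.89792906e-01, -3.15143394e+01,
       -6.02961634e-02,  3.73581983e-02,  9.40041969e-05]), 'ee_pos': array([ 0.25622253, -0.56958377,  0.24802836]), 'eef_rot': array([[ 9.11978236e-01,  4.10237975e-01, -7.07196705e-04],
       [ 4.10238563e-01, -9.11977388e-01,  1.25069440e-03],
       [-1.31865066e-04, -1.43072543e-03, -9.99998968e-01]]), 'force': array([-0.58761137,  0.11097769, -1.0508469 ]), 'ft_torque': array([-0.03031729, -0.01863795,  0.02257344]), 'grip_force': 0.0, 'grip_width': 0.9999172089727351}
```

View pics/scene0.png

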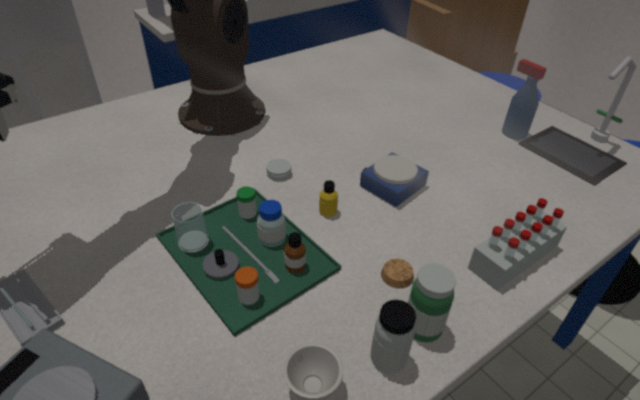

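View pics/top0.png

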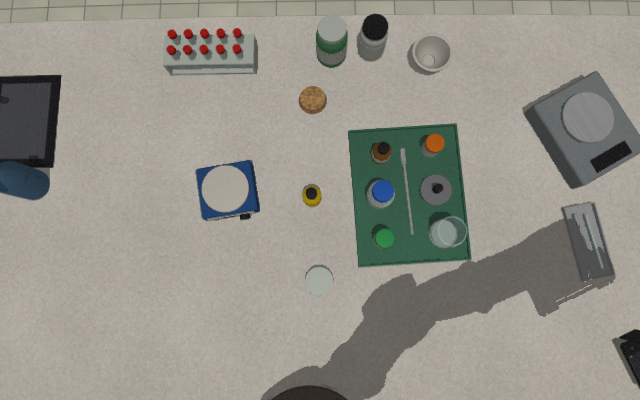

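The top view shows the blue stirrer at (225,190) with its knob at (245,216), facing the robot. On the tray, the amber bottle is at (381,151), blue-capped bottle (382,192), green jar (384,238), orange jar (434,144), lid (436,189) and beaker (447,233).

Look-alikes:
- For the amber bottle: the yellow bottle at (312,194), so I choose the brown one at (381,151).
- For the stirrer: the grey stirrer at (587,118), so I choose the blue one.
- For the blue-capped bottle: the black- and white-capped bottles at (375,28) and (332,30).
- For the beaker: the white cup at (431,53).

```bash
cat > h.py <<'E'
from workcell import *
import cv2, numpy as np
def pose(n):
    c=camera_info(n)
    if n!="wrist": return c,np.array(c["attitude"]),np.array(c["xyz"])
    s=state(); T=c["tool_from_camera"]; R=s["eef_rot"]
    return c,R@T[:3,:3],s["ee_pos"]+R@T[:3,3]
def ray(px,z,P):
    c,R,t=P
    K=np.array([[c["fx"],0,c["cx"]],[0,c["fy"],c["cy"]],[0,0,1]])
    u=cv2.undistortPoints(np.array(px,float).reshape(-1,1,2),K,np.array(c["D"])).reshape(-1,2)
    d=np.c_[u,np.ones(len(u))]@R.T
    return t+d*((z-t[2])/d[:,2])[:,None]
def look(n,name=None):
    P=pose(n); im=snapshot(n)
    if name: cv2.imwrite(f"pics/{name}.png",im[:,:,::-1])
    return im,cv2.cvtColor(im,cv2.COLOR_RGB2HSV),P
def blobs(hsv,lo,hi,amin=30):
    m=cv2.inRange(hsv,np.array(lo),np.array(hi))
    cs,_=cv2.findContours(m,cv2.RETR_EXTERNAL,cv2.CHAIN_APPROX_NONE)
    return sorted([c for c in cs if cv2.contourArea(c)>amin],key=cv2.contourArea,reverse=True)
def cen(c):
    (x,y),r=cv2.minEnclosingCircle(c); return x,y
E
python3 - <<'E'
from h import *
im,h,P=look("top")
cv2.imwrite("pics/c0.png",cv2.resize(im[115:275,180:480,::-1],None,fx=2.66,fy=2.66,interpolation=cv2.INTER_CUBIC))
for n,lo,hi,z in [("blue",(105,150,90),(125,255,255),.089),("orange",(5,180,120),(16,255,255),.064),("green",(55,150,90),(75,255,255),.064),("tray",(60,80,20),(90,255,130),.012),("stirrer",(105,120,40),(125,255,255),.05)]:
    for c in blobs(h,lo,hi)[:4]:
        print(n,cv2.contourArea(c),np.round(cen(c)),ray([cen(c)],z,P)[0].round(3))
        if n in("tray","stirrer") and cv2.contourArea(c)>1000:
            b=cv2.boxPoints(cv2.minAreaRect(c)); w=ray(b,.012 if n=="tray" else .045,P)[:,:2]; print(w.round(3).tolist(),w.mean(0).round(3))
for px,z in [((381,146),.084),((435,187),.046),((225,188),.055)]: print(px,ray([px],z,P)[0].round(3))
E
```

```text
blue 682.0 [226. 190.] [0.523 0.164 0.089]
blue 332.5 [382. 191.] [ 0.519 -0.15   0.089]
orange 236.0 [435. 142.] [ 0.624 -0.265  0.064]
green 254.0 [385. 238.] [ 0.426 -0.155  0.064]
tray 13722.5 [410. 194.] [ 0.522 -0.217  0.012]
[[0.665, -0.087], [0.683, -0.335], [0.383, -0.343], [0.367, -0.105]] [ 0.525 -0.217]
tray 222.0 [331.  38.] [ 0.883 -0.05   0.012]
stirrer 821.0 [227. 190.] [0.527 0.17  0.05 ]
stirrer 346.5 [382. 191.] [ 0.524 -0.154  0.05 ]
(381, 146) [ 0.612 -0.15   0.084]
(435, 187) [ 0.532 -0.265  0.046]
(225, 188) [0.531 0.174 0.055]
```

View pics/c0.png

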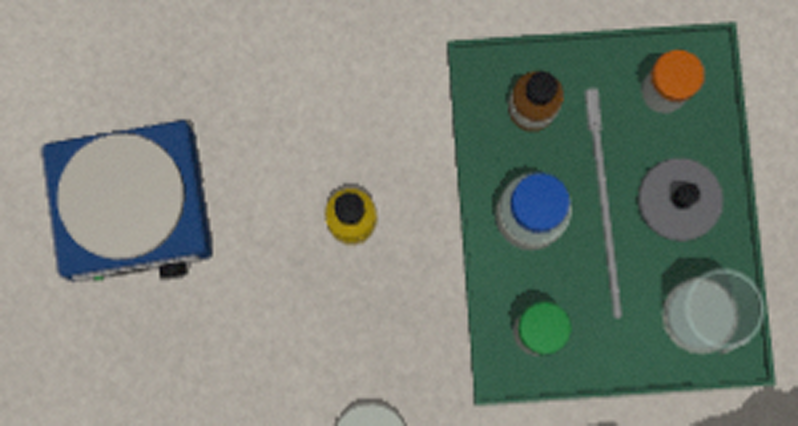

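The crop confirms the brown bottle with the slim black cap as amber, at crop (538,95). The yellow one at (350,213) is excluded, and the white plate is centred at crop (120,196).

```bash
cat >> h.py <<'E'
def delta(goal,yaw):
    "whole move in units: slide along the tool axes after turning to yaw, and turn about z"
    s=state(); R=s["eef_rot"]; y0=np.degrees(np.arctan2(R[1,0],R[0,0])); a=np.radians(yaw)
    Rn=np.array([[np.cos(a),np.sin(a),0],[np.sin(a),-np.cos(a),0],[0,0,-1]])
    d=np.array(goal)-s["ee_pos"]
    tl=[np.degrees(np.arctan2(R[1,2],-R[2,2])),np.degrees(np.arctan2(R[0,2],-R[2,2]))]
    print("t",round(s["clock"],1),"ee",s["ee_pos"].round(4),"yaw",round(y0,1),"tilt",np.round(tl,2),"q7",s["qpos"][6].round(),"w",round(s["grip_width"],3),"gf",round(s["grip_force"],1))
    print("slide after turn",(Rn.T@d/.04).round(2),"slide in present axes",(R.T@d/.04).round(2),"turnz",round((y0-yaw)/8,2))
E
python3 - <<'E'
from h import *
P=pose("top")
for n,px,z in [("beaker",(452.2,232.3),.084),("amber",(383.8,147.7),.084),("lid",(437.9,187.6),.046),("plate",(225.1,188.7),.055)]:print(n,ray([px],z,P)[0].round(4))
b=ray([(452.2,232.3)],.084,P)[0]
delta([b[0],b[1],.22],3.8)
E
```

```text
beaker [ 0.4347 -0.2878  0.084 ]
amber [ 0.6081 -0.1554  0.084 ]
lid [ 0.531  -0.2714  0.046 ]
plate [0.5296 0.1741 0.055 ]
t 0.1 ee [ 0.2563 -0.5697  0.2481] yaw 24.2 tilt [ 0.06 -0.03] q7 -4.0 w 1.0 gf 0.0
slide after turn [ 4.92 -6.74  0.7 ] slide in present axes [ 6.96 -4.6   0.71] turnz 2.55
```

step_arm(targets=[{"slide": [0,0,0],"turn": [0,0,0.85]},{"slide": [0,0,0],"turn": [0,0,0.85]},{"slide": [0,0,0],"turn": [0,0,0.85]},{"slide": [0.41,-0.56,0.06],"turn": [0,0,0]},{"slide": [0.41,-0.56,0.06],"turn": [0,0,0]},{"slide": [0.41,-0.56,0.06],"turn": [0,0,0]},{"slide": [0.41,-0.56,0.06],"turn": [0,0,0]},{"slide": [0.41,-0.56,0.06],"turn": [0,0,0]},{"slide": [0.41,-0.56,0.06],"turn": [0,0,0]},{"slide": [0.41,-0.56,0.06],"turn": [0,0,0]},{"slide": [0.41,-0.56,0.06],"turn": [0,0,0]},{"slide": [0.41,-0.56,0.06],"turn": [0,0,0]},{"slide": [0.41,-0.56,0.06],"turn": [0,0,0]},{"slide": [0.41,-0.56,0.06],"turn": [0,0,0]},{"slide": [0.41,-0.56,0.06],"turn": [0,0,0]},{"slide": [0,0,0],"turn": [0,0,0]},{"slide": [0,0,0],"turn": [0,0,0]}], grip=100)

```text
clock: 1.85
ee_pos: [0.435, -0.2882, 0.2197]
eef_rot: [[0.998, 0.068, -0.0], [0.068, -0.998, 0.0], [-0.0, -0.0, -1.0]]
force: [-1.6, -0.4, 1.0]
grip_width: 1.0
grip_force: 0.0
```

```bash
python3 - <<'E'
from h import *
im,h,P=look("wrist","w1")
delta([.4347,-.2878,.22],3.8)
E
```

```text
t 1.9 ee [ 0.4345 -0.2891  0.2198] yaw 3.8 tilt [-0.02 -0.03] q7 -59.0 w 0.997 gf 0.0
slide after turn [ 0.01 -0.03 -0.  ] slide in present axes [ 0.01 -0.03 -0.  ] turnz 0.0
```

View pics/w1.png

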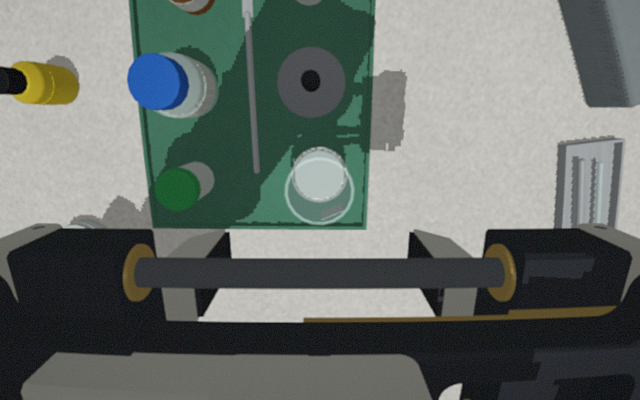

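The wrist view shows the beaker rim centred at (320,189), its base at (320,173), the lid knob at (311,80), the blue cap at (158,82) and the green lid at (177,188).

```bash
python3 - <<'E'
from h import *
P=pose("wrist")
for n,px,z in [("rim",(320,189),.084),("base",(320,173),.007),("lid",(311,77),.046),("liddisc",(311,82),.016),("blue",(158,82),.089),("green",(177,188),.064)]:print(n,ray([px],z,P)[0].round(4))
E
```

```text
rim [ 0.4402 -0.2894  0.084 ]
base [ 0.4404 -0.2896  0.007 ]
lid [ 0.5334 -0.2751  0.046 ]
liddisc [ 0.5319 -0.2744  0.016 ]
blue [ 0.5186 -0.1569  0.089 ]
green [ 0.4278 -0.1587  0.064 ]
```

step_arm(targets=[{"slide": [0.14,0,0.2],"turn": [0,0,0]},{"slide": [0,0,0.5],"turn": [0,0,0]},{"slide": [0,0,0.5],"turn": [0,0,0]},{"slide": [0,0,0.5],"turn": [0,0,0]},{"slide": [0,0,0.5],"turn": [0,0,0]},{"slide": [0,0,0.5],"turn": [0,0,0]},{"slide": [0,0,0.5],"turn": [0,0,0]},{"slide": [0,0,0.4],"turn": [0,0,0]},{"slide": [0,0,0.3],"turn": [0,0,0]},{"slide": [0,0,0.2],"turn": [0,0,0]},{"slide": [0,0,0.1],"turn": [0,0,0]},{"slide": [0,0,0],"turn": [0,0,0]},{"slide": [0,0,0],"turn": [0,0,0]}])

```text
clock: 3.2
ee_pos: [0.4408, -0.2885, 0.0524]
eef_rot: [[0.998, 0.067, 0.001], [0.067, -0.998, -0.0], [0.001, 0.0, -1.0]]
force: [0.0, 0.3, -0.5]
grip_width: 1.001
grip_force: 0.0
```

step_arm(targets=[{"slide": [0,0,0],"turn": [0,0,0]},{"slide": [0,0,0],"turn": [0,0,0]},{"slide": [0,0,0],"turn": [0,0,0]},{"slide": [0,0,0],"turn": [0,0,0]},{"slide": [0,0,0],"turn": [0,0,0]},{"slide": [0,0,0],"turn": [0,0,0]},{"slide": [0,0,0],"turn": [0,0,0]},{"slide": [0,0,0],"turn": [0,0,0]}], grip=0)

```text
clock: 4.0
ee_pos: [0.4405, -0.2883, 0.052]
eef_rot: [[0.998, 0.067, 0.0], [0.067, -0.998, -0.0], [0.0, 0.0, -1.0]]
force: [-0.8, 0.9, 3.6]
grip_width: 0.644
grip_force: 30.0
```

step_arm(targets=[{"slide": [0,0,-0.2],"turn": [0,0,0]},{"slide": [0,0,-0.5],"turn": [0,0,0]},{"slide": [0,0,-0.5],"turn": [0,0,0]},{"slide": [0,0,-0.6],"turn": [0,0,0]},{"slide": [0,0,-0.6],"turn": [0,0,0]},{"slide": [0,0,-0.6],"turn": [0,0,0]},{"slide": [0,0,-0.6],"turn": [0,0,0]},{"slide": [0,0,-0.6],"turn": [0,0,0]},{"slide": [0,0,-0.5],"turn": [0,0,0]}])

```text
clock: 4.9
ee_pos: [0.4403, -0.2883, 0.2416]
eef_rot: [[0.998, 0.067, 0.001], [0.067, -0.998, -0.0], [0.001, 0.0, -1.0]]
force: [0.7, 0.1, -1.1]
grip_width: 0.649
grip_force: 30.0
```

step_arm(targets=[{"slide": [0.1,-0.3,0],"turn": [0,0,0]},{"slide": [0.15,-0.6,0],"turn": [0,0,0]},{"slide": [0.2,-0.75,0],"turn": [0,0,0]},{"slide": [0.2,-0.75,0],"turn": [0,0,0]},{"slide": [0.2,-0.75,0],"turn": [0,0,0]},{"slide": [0.2,-0.75,0],"turn": [0,0,0]},{"slide": [0.2,-0.75,0],"turn": [0,0,0]},{"slide": [0.2,-0.75,0],"turn": [0,0,0]},{"slide": [0.2,-0.75,0],"turn": [0,0,0]},{"slide": [0.2,-0.75,0],"turn": [0,0,0]},{"slide": [0.2,-0.75,0],"turn": [0,0,0]},{"slide": [0.2,-0.75,0],"turn": [0,0,0]},{"slide": [0.2,-0.75,0],"turn": [0,0,0]},{"slide": [0.2,-0.75,0],"turn": [0,0,0]},{"slide": [0.2,-0.75,0],"turn": [0,0,0]},{"slide": [0.15,-0.5,0],"turn": [0,0,0]},{"slide": [0,-0.25,0],"turn": [0,0,0]},{"slide": [0,0,0],"turn": [0,0,0]},{"slide": [0,0,0],"turn": [0,0,0]}])

```text
clock: 6.8
ee_pos: [0.5293, 0.1736, 0.2395]
eef_rot: [[0.998, 0.066, -0.001], [0.066, -0.998, -0.001], [-0.001, 0.001, -1.0]]
force: [0.2, 0.3, -2.1]
grip_width: 0.645
grip_force: 30.0
```

```bash
python3 - <<'E'
from h import *
im,h,P=look("wrist","w2")
delta([.530,.174,.24],3.8)
E
```

```text
t 6.8 ee [0.5296 0.1732 0.2396] yaw 3.7 tilt [-0.06 -0.03] q7 -115.0 w 0.643 gf 30.0
slide after turn [ 0.01 -0.02 -0.01] slide in present axes [ 0.01 -0.02 -0.01] turnz -0.01
```

View pics/w2.png

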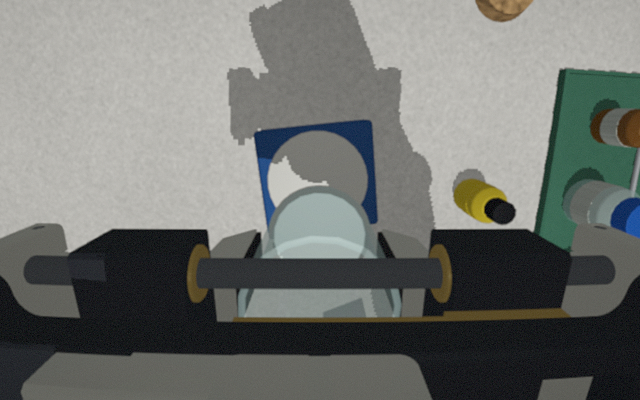

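The wrist view shows the beaker in hand in front of the plate. The plate's visible arc has its top at (318,131), left at (267,180) and right at (370,178), and the stirrer's back corners are at (257,131) and (373,121).

```bash
python3 - <<'E'
from h import *
P=pose("wrist")
a=ray([(267,180),(370,178),(318,131)],.055,P)[:,:2]; print(a.round(4))
x1,x2,x3=a; M=2*np.array([x2-x1,x3-x1]); print("circle",np.linalg.solve(M,[x2@x2-x1@x1,x3@x3-x1@x1]).round(4))
b=ray([(257,131),(373,121)],.05,P)[:,:2]; d=b[0]-b[1]; print(b.round(4),np.linalg.norm(d),np.degrees(np.arctan2(-d[0],d[1])))
print("base of beaker", ray([(320,218)],.19,P))
E
```

```text
[[0.5299 0.2249]
 [0.5387 0.1232]
 [0.5809 0.1776]]
circle [0.5298 0.1737]
[[0.5769 0.2369]
 [0.5938 0.1251]] 0.11298176990352131 8.627015167065068
base of beaker [[0.53712378 0.17308395 0.19      ]]
```

step_arm(targets=[{"slide": [0,0,0.3],"turn": [0,0,0]},{"slide": [0,0,0.5],"turn": [0,0,0]},{"slide": [0,0,0.5],"turn": [0,0,0]},{"slide": [0,0,0.5],"turn": [0,0,0]},{"slide": [0,0,0.5],"turn": [0,0,0]},{"slide": [0,0,0.5],"turn": [0,0,0]},{"slide": [0,0,0.3],"turn": [0,0,0]},{"slide": [0,0,0.15],"turn": [0,0,0]},{"slide": [0,0,0.1],"turn": [0,0,0]},{"slide": [0,0,0.05],"turn": [0,0,0]},{"slide": [0,0,0],"turn": [0,0,0]},{"slide": [0,0,0],"turn": [0,0,0]}])

```text
clock: 8.05
ee_pos: [0.5302, 0.1748, 0.1045]
eef_rot: [[0.998, 0.067, 0.001], [0.067, -0.998, 0.0], [0.001, -0.0, -1.0]]
force: [-0.4, 0.4, -1.3]
grip_width: 0.648
grip_force: 30.0
```

step_arm(targets=[{"slide": [0,0,0],"turn": [0,0,0]},{"slide": [0,0,0],"turn": [0,0,0]},{"slide": [0,0,0],"turn": [0,0,0]},{"slide": [0,0,0],"turn": [0,0,0]},{"slide": [0,0,0],"turn": [0,0,0]},{"slide": [0,0,0],"turn": [0,0,0]},{"slide": [0,0,-0.5],"turn": [0,0,0]},{"slide": [0,0,-0.6],"turn": [0,0,0]},{"slide": [0,0,-0.6],"turn": [0,0,0]},{"slide": [0,0,-0.6],"turn": [0,0,0]},{"slide": [0,0,-0.6],"turn": [0,0,0]},{"slide": [0,0,-0.6],"turn": [0,0,0]},{"slide": [0,0,-0.6],"turn": [0,0,0]}], grip=100)

```text
clock: 9.35
ee_pos: [0.5297, 0.1746, 0.269]
eef_rot: [[0.998, 0.067, 0.0], [0.067, -0.998, -0.0], [0.0, 0.0, -1.0]]
force: [0.9, 0.0, 0.6]
grip_width: 0.999
grip_force: 0.0
```

```bash
python3 - <<'E'
from h import *
im,h,P=look("top")
cv2.imwrite("pics/c3.png",cv2.resize(im[130:260,160:360,::-1],None,fx=4,fy=4,interpolation=cv2.INTER_CUBIC)[:520])
delta([.5186,-.1545,.22],3.8)
E
```

```text
t 9.4 ee [0.5312 0.1754 0.273 ] yaw 3.8 tilt [0.12 0.3 ] q7 -115.0 w 0.999 gf 0.0
slide after turn [-0.86  8.21  1.32] slide in present axes [-0.87  8.21  1.31] turnz 0.0
```

step_arm(targets=[{"slide": [-0.05,0.3,0],"turn": [0,0,0]},{"slide": [-0.07,0.7,0],"turn": [0,0,0]},{"slide": [-0.07,0.75,0],"turn": [0,0,0]},{"slide": [-0.07,0.75,0],"turn": [0,0,0]},{"slide": [-0.07,0.75,0],"turn": [0,0,0]},{"slide": [-0.07,0.75,0],"turn": [0,0,0]},{"slide": [-0.07,0.75,0],"turn": [0,0,0]},{"slide": [-0.07,0.75,0.1],"turn": [0,0,0]},{"slide": [-0.07,0.75,0.2],"turn": [0,0,0]},{"slide": [-0.07,0.75,0.3],"turn": [0,0,0]},{"slide": [-0.07,0.7,0.3],"turn": [0,0,0]},{"slide": [-0.07,0.5,0.4],"turn": [0,0,0]},{"slide": [0,0,0],"turn": [0,0,0]},{"slide": [0,0,0],"turn": [0,0,0]}])

```text
clock: 10.8
ee_pos: [0.5179, -0.1551, 0.215]
eef_rot: [[0.998, 0.065, -0.002], [0.065, -0.998, 0.001], [-0.002, -0.001, -1.0]]
force: [-0.1, -0.2, 0.7]
grip_width: 1.001
grip_force: 0.0
```

```bash
python3 - <<'E'
from h import *
t=look("top")[0]; cv2.imwrite("pics/t4.png",cv2.resize(t[140:240,170:290,::-1],None,fx=4,fy=4,interpolation=cv2.INTER_CUBIC))
im,h,P=look("wrist","w4")
a=cv2.imread("pics/t4.png"); b=cv2.resize(cv2.imread("pics/w4.png")[0:270,60:640],None,fx=.55,fy=.55) 
v=np.zeros((550,640,3),np.uint8); v[:400,:480]=a; cv2.imwrite("pics/v4.png",np.vstack([a,np.zeros((0,480,3),np.uint8)]))
for c in blobs(h,(105,150,60),(125,255,255),200)[:2]: print(cen(c),cv2.contourArea(c),ray([cen(c)],.089,P))
delta([.5186,-.1545,.22],3.8)
E
```

```text
(33.40919494628906, 149.62176513671875) 4804.5 [[0.54410377 0.08757667 0.089     ]]
(315.60772705078125, 194.47447204589844) 2040.0 [[ 0.52146181 -0.15104011  0.089     ]]
t 10.9 ee [ 0.519  -0.1538  0.2161] yaw 3.9 tilt [0.03 0.01] q7 -78.0 w 1.002 gf 0.0
slide after turn [-0.01  0.02 -0.1 ] slide in present axes [-0.01  0.02 -0.1 ] turnz 0.01
```

View pics/t4.png

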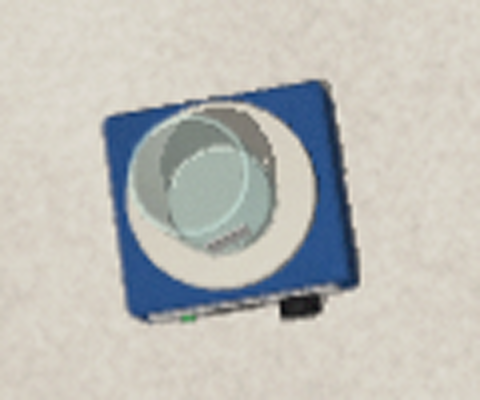

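The beaker stands on the plate: base centre at (221,200) against plate centre (221,195), about 2.5 mm off, which is fine. Next is the blue-capped bottle.

step_arm(targets=[{"slide": [0.07,-0.07,0.2],"turn": [0,0,0]},{"slide": [0,0,0.5],"turn": [0,0,0]},{"slide": [0,0,0.5],"turn": [0,0,0]},{"slide": [0,0,0.5],"turn": [0,0,0]},{"slide": [0,0,0.5],"turn": [0,0,0]},{"slide": [0,0,0.5],"turn": [0,0,0]},{"slide": [0,0,0.5],"turn": [0,0,0]},{"slide": [0,0,0.4],"turn": [0,0,0]},{"slide": [0,0,0.3],"turn": [0,0,0]},{"slide": [0,0,0.2],"turn": [0,0,0]},{"slide": [0,0,0.08],"turn": [0,0,0]},{"slide": [0,0,0],"turn": [0,0,0]},{"slide": [0,0,0],"turn": [0,0,0]}])

```text
clock: 12.2
ee_pos: [0.522, -0.1518, 0.0493]
eef_rot: [[0.998, 0.067, 0.001], [0.067, -0.998, -0.0], [0.001, 0.0, -1.0]]
force: [-0.8, 0.7, 0.5]
grip_width: 0.994
grip_force: 0.0
```

step_arm(targets=[{"slide": [0,0,0],"turn": [0,0,0]},{"slide": [0,0,0],"turn": [0,0,0]},{"slide": [0,0,0],"turn": [0,0,0]},{"slide": [0,0,0],"turn": [0,0,0]},{"slide": [0,0,0],"turn": [0,0,0]},{"slide": [0,0,0],"turn": [0,0,0]},{"slide": [0,0,0],"turn": [0,0,0]},{"slide": [0,0,0],"turn": [0,0,0]}], grip=0)

```text
clock: 13.0
ee_pos: [0.5215, -0.1518, 0.0488]
eef_rot: [[0.998, 0.067, -0.0], [0.067, -0.998, -0.0], [-0.0, 0.0, -1.0]]
force: [-0.3, 0.8, 2.3]
grip_width: 0.599
grip_force: 30.0
```

```bash
python3 - <<'E'
from h import *
P=pose("top"); print("rim",ray([(217.75,184)],.135,P),"base",ray([(225.2,190)],.055,P), "plate",ray([(225.2,188.7)],.055,P))
a=np.radians(8.8); R=np.array([[np.cos(a),-np.sin(a)],[np.sin(a),np.cos(a)]]); p=np.array([.530,.174])
for n,o in [("blue",(0,.188)),("orange",(0,.110)),("amber",(.105,0))]: print(n,(p+R@o).round(4))
g=p+R@(0,.188)
delta([*g,.30],98.8); delta([*g,.30],3.8)
E
```

```text
rim [[0.52621357 0.1723538  0.135     ]] base [[0.52683652 0.17377916 0.055     ]] plate [[0.52958862 0.1738485  0.055     ]]
blue [0.5012 0.3598]
orange [0.5132 0.2827]
amber [0.6338 0.1901]
t 13.0 ee [ 0.5215 -0.1518  0.0488] yaw 3.8 tilt [-0. -0.] q7 -80.0 w 0.599 gf 30.0
slide after turn [12.72  1.45 -6.28] slide in present axes [  0.35 -12.79  -6.28] turnz -11.87
t 13.0 ee [ 0.5215 -0.1518  0.0488] yaw 3.8 tilt [-0. -0.] q7 -80.0 w 0.599 gf 30.0
slide after turn [  0.34 -12.79  -6.28] slide in present axes [  0.35 -12.79  -6.28] turnz 0.0
```

step_arm(targets=[{"slide": [0,0,-0.2],"turn": [0,0,0]},{"slide": [0,0,-0.6],"turn": [0,0,0]},{"slide": [0,0,-0.6],"turn": [0,0,0]},{"slide": [0,0,-0.6],"turn": [0,0,0]},{"slide": [0,0,-0.6],"turn": [0,0,0]},{"slide": [0,0,-0.6],"turn": [0,0,0]},{"slide": [0,0,-0.6],"turn": [0,0,0]},{"slide": [0,0,-0.6],"turn": [0,0,0]},{"slide": [0,0,-0.6],"turn": [0,0,0]}])

```text
clock: 13.9
ee_pos: [0.521, -0.1517, 0.25]
eef_rot: [[0.998, 0.067, -0.0], [0.067, -0.998, 0.0], [-0.0, -0.0, -1.0]]
force: [0.9, -0.2, -3.3]
grip_width: 0.599
grip_force: 30.0
```

step_arm(targets=[{"slide": [0.02,-0.3,0],"turn": [0,0,0]},{"slide": [0.02,-0.6,0],"turn": [0,0,0]},{"slide": [0.02,-0.75,0],"turn": [0,0,0]},{"slide": [0.02,-0.75,0],"turn": [0,0,0]},{"slide": [0.02,-0.75,0],"turn": [0,0,0]},{"slide": [0.02,-0.75,0],"turn": [0,0,0]},{"slide": [0.02,-0.75,0],"turn": [0,0,0]},{"slide": [0.02,-0.75,0],"turn": [0,0,0]},{"slide": [0.02,-0.75,0],"turn": [0,0,0]},{"slide": [0.02,-0.75,0],"turn": [0,0,0]},{"slide": [0.02,-0.75,0],"turn": [0,0,0]},{"slide": [0.02,-0.75,0],"turn": [0,0,0]},{"slide": [0.02,-0.75,0],"turn": [0,0,0]},{"slide": [0.02,-0.75,0],"turn": [0,0,0]},{"slide": [0.02,-0.75,0],"turn": [0,0,0]},{"slide": [0.02,-0.75,0],"turn": [0,0,0]},{"slide": [0.02,-0.75,0],"turn": [0,0,0]},{"slide": [0,-0.5,0],"turn": [0,0,0]},{"slide": [0,-0.15,0],"turn": [0,0,0]},{"slide": [0,0,0],"turn": [0,0,0]}])

```text
clock: 15.9
ee_pos: [0.5004, 0.3602, 0.248]
eef_rot: [[0.998, 0.068, -0.001], [0.068, -0.998, -0.001], [-0.001, 0.001, -1.0]]
force: [-0.3, -0.4, -2.2]
grip_width: 0.606
grip_force: 30.0
```

```bash
python3 - <<'E'
from h import *
delta([.5012,.3598,.047],3.8)
E
```

```text
t 15.9 ee [0.5004 0.3602 0.248 ] yaw 3.9 tilt [-0.05 -0.06] q7 -134.0 w 0.606 gf 30.0
slide after turn [0.02 0.01 5.02] slide in present axes [0.03 0.01 5.02] turnz 0.01
```

step_arm(targets=[{"slide": [0,0,0.3],"turn": [0,0,0]},{"slide": [0,0,0.6],"turn": [0,0,0]},{"slide": [0,0,0.7],"turn": [0,0,0]},{"slide": [0,0,0.7],"turn": [0,0,0]},{"slide": [0,0,0.7],"turn": [0,0,0]},{"slide": [0,0,0.6],"turn": [0,0,0]},{"slide": [0,0,0.5],"turn": [0,0,0]},{"slide": [0,0,0.4],"turn": [0,0,0]},{"slide": [0,0,0.3],"turn": [0,0,0]},{"slide": [0,0,0.15],"turn": [0,0,0]},{"slide": [0,0,0.1],"turn": [0,0,0]},{"slide": [0,0,0],"turn": [0,0,0]},{"slide": [0,0,0],"turn": [0,0,0]}])

```text
clock: 17.2
ee_pos: [0.5014, 0.3602, 0.0473]
eef_rot: [[0.998, 0.067, 0.001], [0.067, -0.998, 0.001], [0.001, -0.001, -1.0]]
force: [0.2, 0.4, -3.1]
grip_width: 0.601
grip_force: 30.0
```

step_arm(targets=[{"slide": [0,0,0],"turn": [0,0,0]},{"slide": [0,0,0],"turn": [0,0,0]},{"slide": [0,0,0],"turn": [0,0,0]},{"slide": [0,0,0],"turn": [0,0,0]},{"slide": [0,0,0],"turn": [0,0,0]},{"slide": [0,0,0],"turn": [0,0,0]},{"slide": [0,0,-0.5],"turn": [0,0,0]},{"slide": [0,0,-0.75],"turn": [0,0,0]},{"slide": [0,0,-0.75],"turn": [0,0,0]},{"slide": [0,0,-0.75],"turn": [0,0,0]},{"slide": [0,0,-0.75],"turn": [0,0,0]},{"slide": [0,0,-0.75],"turn": [0,0,0]},{"slide": [0,0,-0.75],"turn": [0,0,0]}], grip=100)

```text
clock: 18.5
ee_pos: [0.5008, 0.3598, 0.248]
eef_rot: [[0.998, 0.067, -0.0], [0.067, -0.998, -0.0], [-0.0, 0.0, -1.0]]
force: [-0.1, 0.3, -0.4]
grip_width: 0.997
grip_force: 0.0
```

```bash
python3 - <<'E'
from h import *
delta([.62,-.266,.24],3.8)
E
```

```text
t 18.5 ee [0.5008 0.3598 0.248 ] yaw 3.8 tilt [-0. -0.] q7 -134.0 w 0.997 gf 0.0
slide after turn [ 1.94 15.81  0.2 ] slide in present axes [ 1.93 15.81  0.2 ] turnz 0.0
```

step_arm(targets=[{"slide": [0,0.4,0],"turn": [0,0,0]},{"slide": [0.1,0.7,0],"turn": [0,0,0]},{"slide": [0.1,0.85,0],"turn": [0,0,0]},{"slide": [0.1,0.85,0],"turn": [0,0,0]},{"slide": [0.1,0.85,0],"turn": [0,0,0]},{"slide": [0.1,0.85,0],"turn": [0,0,0]},{"slide": [0.1,0.85,0],"turn": [0,0,0]},{"slide": [0.1,0.85,0],"turn": [0,0,0]},{"slide": [0.1,0.85,0],"turn": [0,0,0]},{"slide": [0.1,0.85,0],"turn": [0,0,0]},{"slide": [0.1,0.85,0],"turn": [0,0,0]},{"slide": [0.1,0.85,0],"turn": [0,0,0]},{"slide": [0.1,0.85,0],"turn": [0,0,0]},{"slide": [0.1,0.85,0],"turn": [0,0,0]},{"slide": [0.1,0.85,0],"turn": [0,0,0]},{"slide": [0.1,0.85,0],"turn": [0,0,0]},{"slide": [0.1,0.85,0],"turn": [0,0,0]},{"slide": [0.1,0.85,0],"turn": [0,0,0]},{"slide": [0.1,0.7,0],"turn": [0,0,0]},{"slide": [0.1,0.4,0],"turn": [0,0,0]}])

```text
clock: 20.5
ee_pos: [0.6179, -0.2691, 0.2458]
eef_rot: [[0.998, 0.063, -0.002], [0.063, -0.998, -0.001], [-0.002, 0.001, -1.0]]
force: [0.7, 0.4, -0.4]
grip_width: 0.999
grip_force: 0.0
```

step_arm(targets=[{"slide": [0,0,0.3],"turn": [0,0,0]},{"slide": [0,0,0.3],"turn": [0,0,0]},{"slide": [0,0,0],"turn": [0,0,0]},{"slide": [0,0,0],"turn": [0,0,0]}])

```text
clock: 20.9
ee_pos: [0.6188, -0.2636, 0.2221]
eef_rot: [[0.998, 0.069, -0.001], [0.069, -0.998, 0.001], [-0.001, -0.001, -1.0]]
force: [-0.4, -0.6, 0.3]
grip_width: 1.003
grip_force: 0.0
```

```bash
python3 - <<'E'
from h import *
im,h,P=look("wrist","w5")
for n,lo,hi,z in [("orange",(5,180,80),(16,255,255),.064)]:
  for c in blobs(h,lo,hi,200)[:2]: print(cen(c),cv2.contourArea(c),ray([cen(c)],z,P)); 
delta([*ray([cen(blobs(h,(5,180,80),(16,255,255),200)[0])],.064,P)[0][:2],.046],3.8)
im,h,P=look("top")
for c in blobs(h,(105,150,90),(125,255,255))[:4]: print(cv2.contourArea(c),cen(c),ray([cen(c)],.085,P))
E
```

```text
(321.08721923828125, 182.3115692138672) 1304.5 [[ 0.62566078 -0.26466413  0.064     ]]
t 20.9 ee [ 0.6191 -0.264   0.2228] yaw 3.9 tilt [ 0.03 -0.01] q7 -70.0 w 1.003 gf 0.0
slide after turn [0.16 0.03 4.42] slide in present axes [0.16 0.03 4.42] turnz 0.02
692.5 (226.5, 189.5) [[0.52318736 0.16506066 0.085     ]]
335.0 (133.55882263183594, 201.9705810546875) [[0.49842887 0.35583435 0.085     ]]
```

View pics/w5.png

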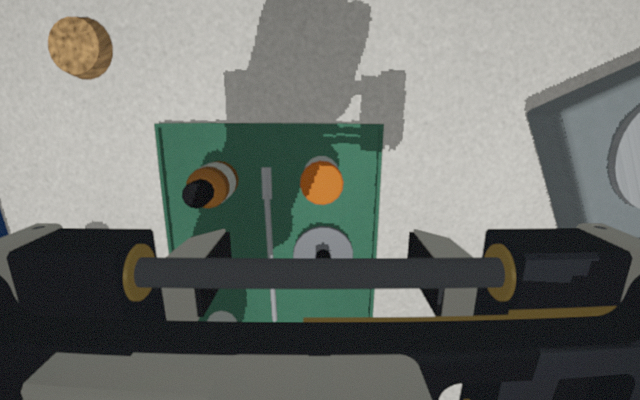

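The orange lid is at (321,182) and the amber cap at (198,193). The blue bottle stands in place, about 4 mm off target.

step_arm(targets=[{"slide": [0.16,0.03,0.27],"turn": [0,0,0]},{"slide": [0,0,0.5],"turn": [0,0,0]},{"slide": [0,0,0.6],"turn": [0,0,0]},{"slide": [0,0,0.6],"turn": [0,0,0]},{"slide": [0,0,0.6],"turn": [0,0,0]},{"slide": [0,0,0.5],"turn": [0,0,0]},{"slide": [0,0,0.5],"turn": [0,0,0]},{"slide": [0,0,0.4],"turn": [0,0,0]},{"slide": [0,0,0.3],"turn": [0,0,0]},{"slide": [0,0,0.1],"turn": [0,0,0]},{"slide": [0,0,0],"turn": [0,0,0]},{"slide": [0,0,0],"turn": [0,0,0]}])

```text
clock: 22.2
ee_pos: [0.626, -0.2666, 0.0487]
eef_rot: [[0.998, 0.067, 0.001], [0.067, -0.998, -0.0], [0.001, 0.001, -1.0]]
force: [0.5, 0.5, -0.3]
grip_width: 1.0
grip_force: 0.0
```

step_arm(targets=[{"slide": [0,0,0],"turn": [0,0,0]},{"slide": [0,0,0],"turn": [0,0,0]},{"slide": [0,0,0],"turn": [0,0,0]},{"slide": [0,0,0],"turn": [0,0,0]},{"slide": [0,0,0],"turn": [0,0,0]},{"slide": [0,0,0],"turn": [0,0,0]},{"slide": [0,0,0],"turn": [0,0,0]},{"slide": [0,0,0],"turn": [0,0,0]},{"slide": [0,0,0],"turn": [0,0,0]}], grip=0)

```text
clock: 23.1
ee_pos: [0.6254, -0.2663, 0.0479]
eef_rot: [[0.998, 0.067, 0.0], [0.067, -0.998, -0.0], [0.0, 0.0, -1.0]]
force: [-0.2, 0.4, 0.5]
grip_width: 0.425
grip_force: 30.0
```

```bash
python3 - <<'E'
from h import *
delta([.512,.281,.25],3.8);delta([.512,.281,.25],98.8)
E
```

```text
t 23.1 ee [ 0.6254 -0.2663  0.0479] yaw 3.8 tilt [-0.  0.] q7 -72.0 w 0.425 gf 30.0
slide after turn [ -1.92 -13.84  -5.05] slide in present axes [ -1.92 -13.84  -5.05] turnz 0.0
t 23.1 ee [ 0.6254 -0.2663  0.0479] yaw 3.8 tilt [-0.  0.] q7 -72.0 w 0.425 gf 30.0
slide after turn [13.96 -0.71 -5.05] slide in present axes [ -1.92 -13.84  -5.05] turnz -11.87
```

step_arm(targets=[{"slide": [0,0,-0.25],"turn": [0,0,0]},{"slide": [0,0,-0.6],"turn": [0,0,0]},{"slide": [0,0,-0.6],"turn": [0,0,0]},{"slide": [0,0,-0.6],"turn": [0,0,0]},{"slide": [0,0,-0.6],"turn": [0,0,0]},{"slide": [0,0,-0.6],"turn": [0,0,0]},{"slide": [0,0,-0.6],"turn": [0,0,0]},{"slide": [0,0,-0.6],"turn": [0,0,0]},{"slide": [0,0,-0.6],"turn": [0,0,0]}])

```text
clock: 24.0
ee_pos: [0.6252, -0.2663, 0.2518]
eef_rot: [[0.998, 0.067, 0.0], [0.067, -0.998, -0.0], [0.0, 0.0, -1.0]]
force: [0.4, -0.4, 0.4]
grip_width: 0.425
grip_force: 30.0
```

step_arm(targets=[{"slide": [0,-0.4,0],"turn": [0,0,0]},{"slide": [-0.1,-0.7,0],"turn": [0,0,0]},{"slide": [-0.1,-0.75,0],"turn": [0,0,0]},{"slide": [-0.1,-0.75,0],"turn": [0,0,0]},{"slide": [-0.1,-0.75,0],"turn": [0,0,0]},{"slide": [-0.1,-0.75,0],"turn": [0,0,0]},{"slide": [-0.1,-0.75,0],"turn": [0,0,0]},{"slide": [-0.1,-0.75,0],"turn": [0,0,0]},{"slide": [-0.1,-0.75,0],"turn": [0,0,0]},{"slide": [-0.1,-0.75,0],"turn": [0,0,0]},{"slide": [-0.1,-0.75,0],"turn": [0,0,0]},{"slide": [-0.1,-0.75,0],"turn": [0,0,0]},{"slide": [-0.1,-0.75,0],"turn": [0,0,0]},{"slide": [-0.1,-0.75,0],"turn": [0,0,0]},{"slide": [-0.1,-0.75,0],"turn": [0,0,0]},{"slide": [-0.1,-0.75,0],"turn": [0,0,0]},{"slide": [-0.1,-0.75,0],"turn": [0,0,0]},{"slide": [-0.1,-0.75,0],"turn": [0,0,0]},{"slide": [-0.1,-0.5,0],"turn": [0,0,0]},{"slide": [-0.1,-0.24,0],"turn": [0,0,0]}])

```text
clock: 26.0
ee_pos: [0.5109, 0.2836, 0.2497]
eef_rot: [[0.998, 0.07, -0.001], [0.07, -0.998, 0.001], [-0.001, -0.001, -1.0]]
force: [0.3, -1.0, -0.8]
grip_width: 0.425
grip_force: 30.0
```

step_arm(targets=[{"slide": [0,0,0],"turn": [0,0,-0.4]},{"slide": [0,0,0],"turn": [0,0,-0.8]},{"slide": [0,0,0],"turn": [0,0,-0.8]},{"slide": [0,0,0],"turn": [0,0,-0.8]},{"slide": [0,0,0],"turn": [0,0,-0.8]},{"slide": [0,0,0],"turn": [0,0,-0.8]},{"slide": [0,0,0],"turn": [0,0,-0.8]},{"slide": [0,0,0],"turn": [0,0,-0.8]},{"slide": [0,0,0],"turn": [0,0,-0.8]},{"slide": [0,0,0],"turn": [0,0,-0.8]},{"slide": [0,0,0],"turn": [0,0,-0.8]},{"slide": [0,0,0],"turn": [0,0,-0.8]},{"slide": [0,0,0],"turn": [0,0,-0.8]},{"slide": [0,0,0],"turn": [0,0,-0.8]},{"slide": [0,0,0],"turn": [0,0,-0.8]},{"slide": [0,0,0],"turn": [0,0,-0.27]},{"slide": [0,0,0],"turn": [0,0,0]},{"slide": [0,0,0],"turn": [0,0,0]}])

```text
clock: 27.8
ee_pos: [0.5126, 0.2804, 0.2498]
eef_rot: [[-0.151, 0.989, -0.0], [0.989, 0.151, -0.001], [-0.001, -0.0, -1.0]]
force: [0.3, -0.2, 0.3]
grip_width: 0.423
grip_force: 30.0
```

```bash
python3 - <<'E'
from h import *
delta([.512,.281,.0455],98.8)
E
```

```text
t 27.8 ee [0.5126 0.2804 0.2498] yaw 98.7 tilt [-0.04 -0.01] q7 -40.0 w 0.423 gf 30.0
slide after turn [ 0.02 -0.01  5.11] slide in present axes [ 0.02 -0.01  5.11] turnz -0.02
```

step_arm(targets=[{"slide": [0,0,0.3],"turn": [0,0,0]},{"slide": [0,0,0.6],"turn": [0,0,0]},{"slide": [0,0,0.7],"turn": [0,0,0]},{"slide": [0,0,0.7],"turn": [0,0,0]},{"slide": [0,0,0.7],"turn": [0,0,0]},{"slide": [0,0,0.6],"turn": [0,0,0]},{"slide": [0,0,0.5],"turn": [0,0,0]},{"slide": [0,0,0.4],"turn": [0,0,0]},{"slide": [0,0,0.3],"turn": [0,0,0]},{"slide": [0,0,0.2],"turn": [0,0,0]},{"slide": [0,0,0.13],"turn": [0,0,0]},{"slide": [0,0,0],"turn": [0,0,0]},{"slide": [0,0,0],"turn": [0,0,0]}])

```text
clock: 29.1
ee_pos: [0.513, 0.2812, 0.0452]
eef_rot: [[-0.153, 0.988, 0.001], [0.988, 0.153, 0.0], [0.0, 0.001, -1.0]]
force: [-0.3, 0.3, -0.6]
grip_width: 0.431
grip_force: 30.0
```

step_arm(targets=[{"slide": [0,0,0],"turn": [0,0,0]},{"slide": [0,0,0],"turn": [0,0,0]},{"slide": [0,0,0],"turn": [0,0,0]},{"slide": [0,0,0],"turn": [0,0,0]},{"slide": [0,0,0],"turn": [0,0,0]},{"slide": [0,0,0],"turn": [0,0,0]},{"slide": [0,0,-0.5],"turn": [0,0,0]},{"slide": [0,0,-0.75],"turn": [0,0,0]},{"slide": [0,0,-0.75],"turn": [0,0,0]},{"slide": [0,0,-0.75],"turn": [0,0,0]},{"slide": [0,0,-0.75],"turn": [0,0,0]},{"slide": [0,0,-0.75],"turn": [0,0,0]},{"slide": [0,0,-0.75],"turn": [0,0,0]}], grip=100)

```text
clock: 30.4
ee_pos: [0.5125, 0.2809, 0.246]
eef_rot: [[-0.153, 0.988, -0.0], [0.988, 0.153, -0.0], [-0.0, -0.0, -1.0]]
force: [-0.1, -0.1, 0.2]
grip_width: 1.002
grip_force: 0.0
```

step_arm(targets=[{"slide": [0,0,0],"turn": [0,0,0.4]},{"slide": [0,0,0],"turn": [0,0,0.8]},{"slide": [0,0,0],"turn": [0,0,0.8]},{"slide": [0,0,0],"turn": [0,0,0.8]},{"slide": [0,0,0],"turn": [0,0,0.8]},{"slide": [0,0,0],"turn": [0,0,0.8]},{"slide": [0,0,0],"turn": [0,0,0.8]},{"slide": [0,0,0],"turn": [0,0,0.8]},{"slide": [0,0,0],"turn": [0,0,0.8]},{"slide": [0,0,0],"turn": [0,0,0.8]},{"slide": [0,0,0],"turn": [0,0,0.8]},{"slide": [0,0,0],"turn": [0,0,0.8]},{"slide": [0,0,0],"turn": [0,0,0.8]},{"slide": [0,0,0],"turn": [0,0,0.8]},{"slide": [0,0,0],"turn": [0,0,0.8]},{"slide": [0,0,0],"turn": [0,0,0.27]}])

```text
clock: 32.0
ee_pos: [0.5125, 0.281, 0.2447]
eef_rot: [[0.998, 0.063, -0.0], [0.063, -0.998, -0.0], [-0.0, 0.0, -1.0]]
force: [-1.4, 0.1, -0.2]
grip_width: 0.998
grip_force: 0.0
```

```bash
python3 - <<'E'
from h import *
delta([.606,-.157,.222],3.8)
E
```

```text
t 32.0 ee [0.5125 0.281  0.2447] yaw 3.6 tilt [-0.01 -0.01] q7 -127.0 w 0.998 gf 0.0
slide after turn [ 1.61 11.08  0.57] slide in present axes [ 1.65 11.08  0.57] turnz -0.03
```

step_arm(targets=[{"slide": [0.1,0.3,0],"turn": [0,0,0]},{"slide": [0.1,0.7,0],"turn": [0,0,0]},{"slide": [0.1,0.8,0],"turn": [0,0,0]},{"slide": [0.1,0.8,0],"turn": [0,0,0]},{"slide": [0.1,0.8,0],"turn": [0,0,0]},{"slide": [0.1,0.8,0],"turn": [0,0,0]},{"slide": [0.1,0.8,0],"turn": [0,0,0]},{"slide": [0.1,0.8,0],"turn": [0,0,0]},{"slide": [0.1,0.8,0],"turn": [0,0,0]},{"slide": [0.1,0.8,0],"turn": [0,0,0]},{"slide": [0.1,0.8,0],"turn": [0,0,0]},{"slide": [0.1,0.8,0.1],"turn": [0,0,0]},{"slide": [0.1,0.8,0.1],"turn": [0,0,0]},{"slide": [0.1,0.7,0.1],"turn": [0,0,0]},{"slide": [0.1,0.4,0.1],"turn": [0,0,0]},{"slide": [0.1,0.2,0.15],"turn": [0,0,0]},{"slide": [0,0,0],"turn": [0,0,0]},{"slide": [0,0,0],"turn": [0,0,0]}])

```text
clock: 33.8
ee_pos: [0.6061, -0.1561, 0.2224]
eef_rot: [[0.998, 0.069, -0.001], [0.069, -0.998, 0.001], [-0.001, -0.001, -1.0]]
force: [-0.0, 0.5, 0.6]
grip_width: 1.0
grip_force: 0.0
```

```bash
python3 - <<'E'
from h import *
im,h,P=look("wrist","w6")
cv2.imwrite("pics/w6c.png",cv2.resize(im[100:260,200:440,::-1],None,fx=3,fy=3))
delta([.606,-.157,.222],3.8)
im,h,P=look("top")
for n,lo,hi,z in [("blue",(105,150,90),(125,255,255),.085),("orange",(5,180,120),(16,255,255),.06),("green",(55,150,90),(75,255,255),.064)]:
  for c in blobs(h,lo,hi)[:3]: print(n,cv2.contourArea(c),cen(c),ray([cen(c)],z,P).round(4))
E
```

```text
t 33.9 ee [ 0.6062 -0.1558  0.2228] yaw 4.0 tilt [ 0.06 -0.  ] q7 -80.0 w 1.001 gf 0.0
slide after turn [-0.01  0.03  0.02] slide in present axes [-0.01  0.03  0.02] turnz 0.02
blue 693.0 (226.65061950683594, 189.61891174316406) [[0.5229 0.1647 0.085 ]]
blue 335.5 (133.6666717529297, 202.0) [[0.4984 0.3556 0.085 ]]
orange 241.0 (174.91175842285156, 197.5) [[0.5108 0.2781 0.06  ]]
```

View pics/w6c.png

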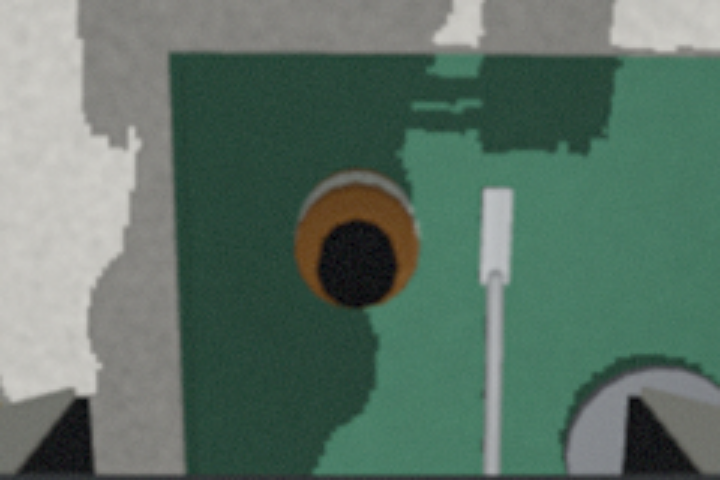

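The amber cap is centred at crop (358,264), which is pixel (319,188).

```bash
python3 - <<'E'
from h import *
p=ray([(319.3,188)],.084,pose("wrist"))[0]; print(p); delta([*p[:2],.047],3.8)
E
```

```text
[ 0.61222201 -0.15549893  0.084     ]
t 33.9 ee [ 0.6063 -0.1559  0.223 ] yaw 4.0 tilt [0.04 0.02] q7 -80.0 w 1.0 gf 0.0
slide after turn [ 0.15 -0.    4.4 ] slide in present axes [0.15 0.   4.4 ] turnz 0.02
```

step_arm(targets=[{"slide": [0.15,0,0.3],"turn": [0,0,0]},{"slide": [0,0,0.5],"turn": [0,0,0]},{"slide": [0,0,0.6],"turn": [0,0,0]},{"slide": [0,0,0.6],"turn": [0,0,0]},{"slide": [0,0,0.6],"turn": [0,0,0]},{"slide": [0,0,0.5],"turn": [0,0,0]},{"slide": [0,0,0.5],"turn": [0,0,0]},{"slide": [0,0,0.4],"turn": [0,0,0]},{"slide": [0,0,0.3],"turn": [0,0,0]},{"slide": [0,0,0.1],"turn": [0,0,0]},{"slide": [0,0,0],"turn": [0,0,0]},{"slide": [0,0,0],"turn": [0,0,0]}])

```text
clock: 35.1
ee_pos: [0.6127, -0.1573, 0.0473]
eef_rot: [[0.998, 0.067, 0.001], [0.067, -0.998, -0.0], [0.001, 0.0, -1.0]]
force: [-0.3, 0.2, 0.2]
grip_width: 1.001
grip_force: 0.0
```

step_arm(targets=[{"slide": [0,0,0],"turn": [0,0,0]},{"slide": [0,0,0],"turn": [0,0,0]},{"slide": [0,0,0],"turn": [0,0,0]},{"slide": [0,0,0],"turn": [0,0,0]},{"slide": [0,0,0],"turn": [0,0,0]},{"slide": [0,0,0],"turn": [0,0,0]},{"slide": [0,0,0],"turn": [0,0,0]},{"slide": [0,0,0],"turn": [0,0,0]},{"slide": [0,0,0],"turn": [0,0,0]}], grip=0)

```text
clock: 36.0
ee_pos: [0.6121, -0.1572, 0.0467]
eef_rot: [[0.998, 0.067, 0.0], [0.067, -0.998, 0.0], [0.0, -0.0, -1.0]]
force: [-0.1, 1.2, 0.3]
grip_width: 0.429
grip_force: 30.0
```

```bash
python3 - <<'E'
from h import *
delta([.634,.189,.25],3.8)
E
```

```text
t 36.0 ee [ 0.6121 -0.1572  0.0467] yaw 3.8 tilt [0.01 0.  ] q7 -82.0 w 0.429 gf 30.0
slide after turn [ 1.12 -8.6  -5.08] slide in present axes [ 1.12 -8.6  -5.08] turnz 0.0
```

step_arm(targets=[{"slide": [0,0,-0.28],"turn": [0,0,0]},{"slide": [0,0,-0.6],"turn": [0,0,0]},{"slide": [0,0,-0.6],"turn": [0,0,0]},{"slide": [0,0,-0.6],"turn": [0,0,0]},{"slide": [0,0,-0.6],"turn": [0,0,0]},{"slide": [0,0,-0.6],"turn": [0,0,0]},{"slide": [0,0,-0.6],"turn": [0,0,0]},{"slide": [0,0,-0.6],"turn": [0,0,0]},{"slide": [0,0,-0.6],"turn": [0,0,0]}])

```text
clock: 36.9
ee_pos: [0.6118, -0.1574, 0.2517]
eef_rot: [[0.998, 0.067, 0.0], [0.067, -0.998, -0.0], [0.0, 0.0, -1.0]]
force: [0.1, 0.4, -1.3]
grip_width: 0.43
grip_force: 30.0
```

step_arm(targets=[{"slide": [0.08,-0.3,0],"turn": [0,0,0]},{"slide": [0.08,-0.6,0],"turn": [0,0,0]},{"slide": [0.08,-0.7,0],"turn": [0,0,0]},{"slide": [0.08,-0.7,0],"turn": [0,0,0]},{"slide": [0.08,-0.7,0],"turn": [0,0,0]},{"slide": [0.08,-0.7,0],"turn": [0,0,0]},{"slide": [0.08,-0.7,0],"turn": [0,0,0]},{"slide": [0.08,-0.7,0],"turn": [0,0,0]},{"slide": [0.08,-0.7,0],"turn": [0,0,0]},{"slide": [0.08,-0.7,0],"turn": [0,0,0]},{"slide": [0.08,-0.7,0],"turn": [0,0,0]},{"slide": [0.08,-0.7,0],"turn": [0,0,0]},{"slide": [0.08,-0.5,0],"turn": [0,0,0]},{"slide": [0.08,-0.2,0],"turn": [0,0,0]},{"slide": [0,0,0],"turn": [0,0,0]},{"slide": [0,0,0],"turn": [0,0,0]}])

```text
clock: 38.5
ee_pos: [0.6342, 0.1872, 0.2496]
eef_rot: [[0.998, 0.065, -0.0], [0.065, -0.998, -0.001], [-0.0, 0.001, -1.0]]
force: [-0.1, 0.2, -1.7]
grip_width: 0.43
grip_force: 30.0
```

```bash
python3 - <<'E'
from h import *
delta([.634,.189,.0435],3.8)
E
```

```text
t 38.5 ee [0.6342 0.1872 0.2496] yaw 3.7 tilt [-0.08 -0.01] q7 -112.0 w 0.43 gf 30.0
slide after turn [-0.   -0.05  5.15] slide in present axes [-0.   -0.05  5.15] turnz -0.01
```

step_arm(targets=[{"slide": [0,-0.04,0.3],"turn": [0,0,0]},{"slide": [0,0,0.6],"turn": [0,0,0]},{"slide": [0,0,0.7],"turn": [0,0,0]},{"slide": [0,0,0.7],"turn": [0,0,0]},{"slide": [0,0,0.7],"turn": [0,0,0]},{"slide": [0,0,0.6],"turn": [0,0,0]},{"slide": [0,0,0.5],"turn": [0,0,0]},{"slide": [0,0,0.4],"turn": [0,0,0]},{"slide": [0,0,0.3],"turn": [0,0,0]},{"slide": [0,0,0.2],"turn": [0,0,0]},{"slide": [0,0,0.15],"turn": [0,0,0]},{"slide": [0,0,0],"turn": [0,0,0]},{"slide": [0,0,0],"turn": [0,0,0]}])

```text
clock: 39.8
ee_pos: [0.6342, 0.1906, 0.0445]
eef_rot: [[0.998, 0.067, 0.001], [0.067, -0.998, 0.0], [0.001, -0.0, -1.0]]
force: [0.6, 0.1, -1.0]
grip_width: 0.423
grip_force: 30.0
```

step_arm(targets=[{"slide": [0,0,0],"turn": [0,0,0]},{"slide": [0,0,0],"turn": [0,0,0]},{"slide": [0,0,0],"turn": [0,0,0]},{"slide": [0,0,0],"turn": [0,0,0]},{"slide": [0,0,0],"turn": [0,0,0]},{"slide": [0,0,0],"turn": [0,0,0]},{"slide": [0,0,-0.5],"turn": [0,0,0]},{"slide": [0,0,-0.75],"turn": [0,0,0]},{"slide": [0,0,-0.75],"turn": [0,0,0]},{"slide": [0,0,-0.75],"turn": [0,0,0]},{"slide": [0,0,-0.75],"turn": [0,0,0]},{"slide": [0,0,-0.75],"turn": [0,0,0]},{"slide": [0,0,-0.75],"turn": [0,0,0]}], grip=100)

```text
clock: 41.1
ee_pos: [0.6336, 0.1904, 0.2452]
eef_rot: [[0.998, 0.067, -0.0], [0.067, -0.998, -0.0], [-0.0, 0.0, -1.0]]
force: [1.1, 0.1, 0.6]
grip_width: 1.004
grip_force: 0.0
```

```bash
python3 - <<'E'
from h import *
delta([.532,-.2735,.20],3.8)
E
```

```text
t 41.1 ee [0.6336 0.1904 0.2452] yaw 3.8 tilt [-0. -0.] q7 -113.0 w 1.004 gf 0.0
slide after turn [-3.3  11.4   1.13] slide in present axes [-3.31 11.4   1.13] turnz 0.0
```

step_arm(targets=[{"slide": [-0.2,0.3,0],"turn": [0,0,0]},{"slide": [-0.2,0.6,0],"turn": [0,0,0]},{"slide": [-0.2,0.75,0],"turn": [0,0,0]},{"slide": [-0.2,0.75,0],"turn": [0,0,0]},{"slide": [-0.2,0.75,0],"turn": [0,0,0]},{"slide": [-0.2,0.75,0],"turn": [0,0,0]},{"slide": [-0.2,0.75,0],"turn": [0,0,0]},{"slide": [-0.2,0.75,0],"turn": [0,0,0]},{"slide": [-0.2,0.75,0],"turn": [0,0,0]},{"slide": [-0.2,0.75,0],"turn": [0,0,0]},{"slide": [-0.2,0.75,0.1],"turn": [0,0,0]},{"slide": [-0.2,0.75,0.1],"turn": [0,0,0]},{"slide": [-0.2,0.75,0.2],"turn": [0,0,0]},{"slide": [-0.2,0.75,0.2],"turn": [0,0,0]},{"slide": [-0.2,0.75,0.2],"turn": [0,0,0]},{"slide": [-0.2,0.5,0.2],"turn": [0,0,0]},{"slide": [-0.1,0.25,0.1],"turn": [0,0,0]},{"slide": [0,0,0],"turn": [0,0,0]},{"slide": [0,0,0],"turn": [0,0,0]}], grip=60)

```text
clock: 43.0
ee_pos: [0.5328, -0.2721, 0.2]
eef_rot: [[0.998, 0.068, 0.0], [0.068, -0.998, 0.001], [0.0, -0.001, -1.0]]
force: [0.0, -0.3, 0.1]
grip_width: 0.603
grip_force: 0.0
```

```bash
python3 - <<'E'
from h import *
im,h,P=look("wrist","w7")
cv2.imwrite("pics/w7c.png",cv2.resize(im[100:260,200:440,::-1],None,fx=3,fy=3))
delta([.532,-.2735,.20],3.8)
im,h,P=look("top")
cv2.imwrite("pics/t7.png",cv2.resize(im[140:240,110:290,::-1],None,fx=4,fy=4,interpolation=cv2.INTER_CUBIC))
E
```

```text
t 43.0 ee [ 0.5332 -0.2717  0.2002] yaw 3.9 tilt [0.04 0.04] q7 -67.0 w 0.603 gf 0.0
slide after turn [-0.03  0.04  0.01] slide in present axes [-0.03  0.04  0.01] turnz 0.02
```

View pics/w7c.png

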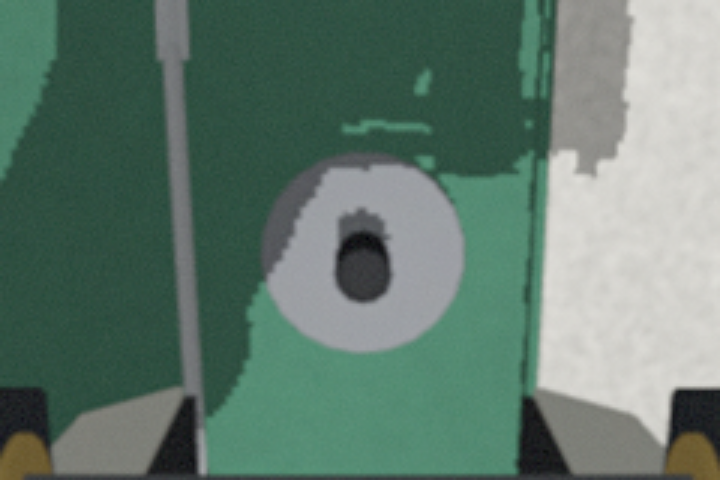

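View pics/t7.png

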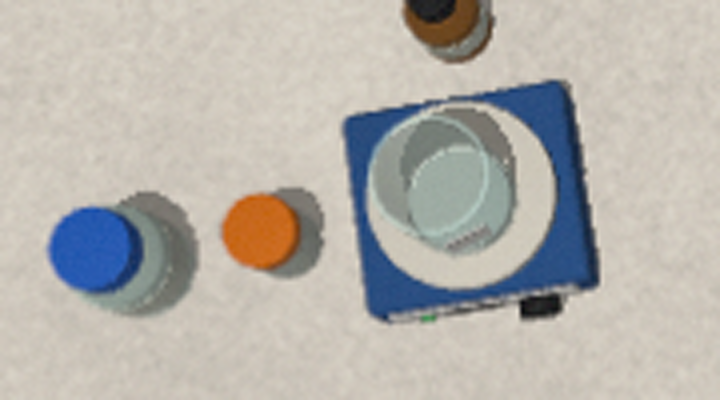

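The knob top is at crop (363,275), pixel (321,191.7), and the disc at pixel (321,184). The station view shows the blue bottle, orange jar and amber bottle all standing upright in place.

```bash
python3 - <<'E'
from h import *
P=pose("wrist"); p=ray([(321,191.7)],.046,P)[0]; q=ray([(321,184)],.016,P)[0]; print(p,q); m=(p+q)/2; delta([*m[:2],.042],3.8)
E
```

```text
[ 0.53267733 -0.2732026   0.046     ] [ 0.5335573  -0.27326632  0.016     ]
t 43.1 ee [ 0.5334 -0.2716  0.2004] yaw 4.0 tilt [0.03 0.06] q7 -67.0 w 0.604 gf 0.0
slide after turn [-0.01  0.04  3.96] slide in present axes [-0.01  0.04  3.96] turnz 0.02
```

step_arm(targets=[{"slide": [0,0,0.26],"turn": [0,0,0]},{"slide": [0,0,0.5],"turn": [0,0,0]},{"slide": [0,0,0.6],"turn": [0,0,0]},{"slide": [0,0,0.6],"turn": [0,0,0]},{"slide": [0,0,0.5],"turn": [0,0,0]},{"slide": [0,0,0.5],"turn": [0,0,0]},{"slide": [0,0,0.4],"turn": [0,0,0]},{"slide": [0,0,0.3],"turn": [0,0,0]},{"slide": [0,0,0.2],"turn": [0,0,0]},{"slide": [0,0,0.1],"turn": [0,0,0]},{"slide": [0,0,0],"turn": [0,0,0]},{"slide": [0,0,0],"turn": [0,0,0]}])

```text
clock: 44.3
ee_pos: [0.5329, -0.2735, 0.0421]
eef_rot: [[0.998, 0.067, 0.001], [0.067, -0.998, -0.0], [0.001, 0.0, -1.0]]
force: [-0.1, 0.3, 0.4]
grip_width: 0.602
grip_force: 0.0
```

step_arm(targets=[{"slide": [0,0,0],"turn": [0,0,0]},{"slide": [0,0,0],"turn": [0,0,0]},{"slide": [0,0,0],"turn": [0,0,0]},{"slide": [0,0,0],"turn": [0,0,0]},{"slide": [0,0,0],"turn": [0,0,0]},{"slide": [0,0,0],"turn": [0,0,0]},{"slide": [0,0,0],"turn": [0,0,0]},{"slide": [0,0,0],"turn": [0,0,0]},{"slide": [0,0,0],"turn": [0,0,0]}], grip=0)

```text
clock: 45.2
ee_pos: [0.5325, -0.2734, 0.0416]
eef_rot: [[0.998, 0.067, 0.0], [0.067, -0.998, -0.0], [0.0, 0.0, -1.0]]
force: [-0.0, -0.2, 0.4]
grip_width: 0.188
grip_force: 30.0
```

```bash
python3 - <<'E'
from h import *
delta([.527,.173,.26],3.8)
E
```

```text
t 45.2 ee [ 0.5325 -0.2734  0.0416] yaw 3.8 tilt [-0.    0.01] q7 -68.0 w 0.188 gf 30.0
slide after turn [  0.6  -11.14  -5.46] slide in present axes [  0.61 -11.14  -5.46] turnz 0.0
```

step_arm(targets=[{"slide": [0,0,-0.26],"turn": [0,0,0]},{"slide": [0,0,-0.6],"turn": [0,0,0]},{"slide": [0,0,-0.6],"turn": [0,0,0]},{"slide": [0,0,-0.7],"turn": [0,0,0]},{"slide": [0,0,-0.7],"turn": [0,0,0]},{"slide": [0,0,-0.7],"turn": [0,0,0]},{"slide": [0,0,-0.7],"turn": [0,0,0]},{"slide": [0,0,-0.7],"turn": [0,0,0]},{"slide": [0,0,-0.5],"turn": [0,0,0]}])

```text
clock: 46.1
ee_pos: [0.5327, -0.2734, 0.2628]
eef_rot: [[0.998, 0.067, 0.002], [0.067, -0.998, -0.001], [0.002, 0.001, -1.0]]
force: [0.1, 0.2, -0.7]
grip_width: 0.187
grip_force: 30.0
```

step_arm(targets=[{"slide": [0.04,-0.3,0],"turn": [0,0,0]},{"slide": [0.04,-0.6,0],"turn": [0,0,0]},{"slide": [0.04,-0.7,0],"turn": [0,0,0]},{"slide": [0.04,-0.7,0],"turn": [0,0,0]},{"slide": [0.04,-0.7,0],"turn": [0,0,0]},{"slide": [0.04,-0.7,0],"turn": [0,0,0]},{"slide": [0.04,-0.7,0],"turn": [0,0,0]},{"slide": [0.04,-0.7,0],"turn": [0,0,0]},{"slide": [0.04,-0.7,0],"turn": [0,0,0]},{"slide": [0.04,-0.7,0],"turn": [0,0,0]},{"slide": [0.04,-0.7,0],"turn": [0,0,0]},{"slide": [0.04,-0.7,0],"turn": [0,0,0]},{"slide": [0.04,-0.7,0],"turn": [0,0,0]},{"slide": [0.04,-0.7,0],"turn": [0,0,0]},{"slide": [0.04,-0.7,0],"turn": [0,0,0]},{"slide": [0,-0.7,0],"turn": [0,0,0]},{"slide": [0,-0.44,0],"turn": [0,0,0]},{"slide": [0,0,0],"turn": [0,0,0]},{"slide": [0,0,0],"turn": [0,0,0]}])

```text
clock: 48.0
ee_pos: [0.5261, 0.1727, 0.2594]
eef_rot: [[0.998, 0.068, -0.001], [0.068, -0.998, -0.001], [-0.001, 0.001, -1.0]]
force: [0.2, -0.6, 0.1]
grip_width: 0.19
grip_force: 30.0
```

```bash
python3 - <<'E'
from h import *
im,h,P=look("wrist","w8")
cv2.imwrite("pics/w8c.png",cv2.resize(im[100:260,200:440,::-1],None,fx=3,fy=3))
delta([.527,.173,.26],3.8)
E
```

```text
t 48.0 ee [0.5264 0.1719 0.2595] yaw 3.8 tilt [-0.06 -0.04] q7 -116.0 w 0.187 gf 30.0
slide after turn [ 0.02 -0.03 -0.01] slide in present axes [ 0.02 -0.03 -0.01] turnz -0.0
```

View pics/w8c.png

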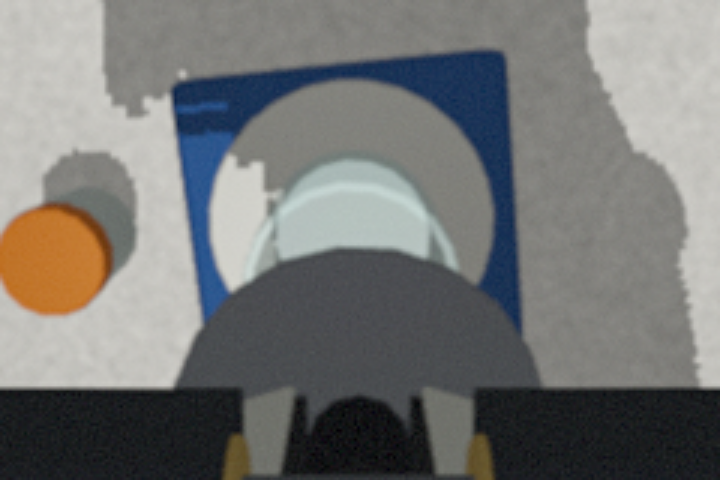

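The wrist view shows the lid over the beaker. Its rim arc has its top at crop (351,183), left at (245,275) and right at (458,268).

```bash
python3 - <<'E'
from h import *
P=pose("wrist"); a=ray([(281.7,191.7),(352.7,189.3),(317,161)],.135,P)[:,:2]; print(a.round(4))
x1,x2,x3=a; M=2*np.array([x2-x1,x3-x1]); c=np.linalg.solve(M,[x2@x2-x1@x1,x3@x3-x1@x1]); print("circle",c.round(4),np.linalg.norm(c-x1), "top-based",x3-.03*np.array([.998,.067]))
# lid disc in hand: top face z = TCP-.0416+.016
z=P[2][2]; s=state()["ee_pos"]; print("disc", ray([(317.7,182.5),(258.5,229),(380.5,229)],s[2]-.0256,P).round(4), s)
print("base",ray([(200+352/3,100+157/3)],.058,P))
E
```

```text
[[0.5303 0.2026]
 [0.5362 0.1452]
 [0.5572 0.1756]]
circle [0.5279 0.1734] 0.029321816382169994 top-based [0.52723897 0.17362309]
disc [[0.5601 0.1749 0.2339]
 [0.5335 0.2039 0.2339]
 [0.5378 0.1407 0.2339]] [0.52641478 0.17193337 0.25948454]
base [[0.55543259 0.17565186 0.058     ]]
```

step_arm(targets=[{"slide": [0.03,-0.04,0.2],"turn": [0,0,0]},{"slide": [0,0,0.4],"turn": [0,0,0]},{"slide": [0,0,0.4],"turn": [0,0,0]},{"slide": [0,0,0.3],"turn": [0,0,0]},{"slide": [0,0,0.2],"turn": [0,0,0]},{"slide": [0,0,0.15],"turn": [0,0,0]},{"slide": [0,0,0.15],"turn": [0,0,0]},{"slide": [0,0,0.1],"turn": [0,0,0]},{"slide": [0,0,0.1],"turn": [0,0,0]},{"slide": [0,0,0.1],"turn": [0,0,0]},{"slide": [0,0,0.05],"turn": [0,0,0]},{"slide": [0,0,0.05],"turn": [0,0,0]},{"slide": [0,0,0.05],"turn": [0,0,0]},{"slide": [0,0,0.05],"turn": [0,0,0]},{"slide": [0,0,0],"turn": [0,0,0]},{"slide": [0,0,0],"turn": [0,0,0]},{"slide": [0,0,0],"turn": [0,0,0]}])

```text
clock: 49.75
ee_pos: [0.5279, 0.1746, 0.168]
eef_rot: [[0.998, 0.067, 0.0], [0.067, -0.998, 0.0], [0.0, -0.0, -1.0]]
force: [-0.5, -0.3, 0.1]
grip_width: 0.193
grip_force: 30.0
```

step_arm(targets=[{"slide": [0,0,0.03],"turn": [0,0,0]},{"slide": [0,0,0],"turn": [0,0,0]},{"slide": [0,0,0],"turn": [0,0,0]}])

```text
clock: 50.05
ee_pos: [0.5278, 0.1745, 0.1667]
eef_rot: [[0.998, 0.067, -0.0], [0.067, -0.998, -0.0], [-0.0, 0.0, -1.0]]
force: [-0.8, -0.9, -0.7]
grip_width: 0.192
grip_force: 30.0
```

step_arm(targets=[{"slide": [0,0,0],"turn": [0,0,0]},{"slide": [0,0,0],"turn": [0,0,0]},{"slide": [0,0,0],"turn": [0,0,0]},{"slide": [0,0,0],"turn": [0,0,0]},{"slide": [0,0,0],"turn": [0,0,0]},{"slide": [0,0,-0.3],"turn": [0,0,0]},{"slide": [0,0,-0.7],"turn": [0,0,0]},{"slide": [0,0,-0.7],"turn": [0,0,0]},{"slide": [0,0,-0.7],"turn": [0,0,0]},{"slide": [0,0.7,-0.5],"turn": [0,0,0]},{"slide": [0,0.7,0],"turn": [0,0,0]},{"slide": [0,0.7,0],"turn": [0,0,0]},{"slide": [0,0.7,0],"turn": [0,0,0]},{"slide": [0,0.7,0],"turn": [0,0,0]},{"slide": [0,0.7,0],"turn": [0,0,0]},{"slide": [0,0.7,0],"turn": [0,0,0]},{"slide": [0,0.7,0],"turn": [0,0,0]},{"slide": [0,0.7,0],"turn": [0,0,0]},{"slide": [0,0,0],"turn": [0,0,0]}], grip=60)

```text
clock: 51.95
ee_pos: [0.5445, -0.0818, 0.2835]
eef_rot: [[0.998, 0.06, 0.001], [0.06, -0.998, -0.002], [0.0, 0.002, -1.0]]
force: [0.1, -0.4, 0.1]
grip_width: 0.602
grip_force: 0.0
```

```bash
python3 - <<'E'
from h import *
im,h,P=look("top")
cv2.imwrite("pics/t9.png",cv2.resize(im[120:240,110:290,::-1],None,fx=3.3,fy=3.3,interpolation=cv2.INTER_CUBIC))
im,h,_=look("scene"); cv2.imwrite("pics/s9.png",cv2.resize(im[80:260,300:480,::-1],None,fx=3,fy=3,interpolation=cv2.INTER_CUBIC))
v=np.zeros((400,594+0,3),np.uint8); a=cv2.imread("pics/t9.png"); b=cv2.resize(cv2.imread("pics/s9.png"),(396,396))
v=np.zeros((396,800,3),np.uint8); a=cv2.resize(a,(400,267)); v[:267,:400]=a; v[:396,402:798]=b; cv2.imwrite("pics/v9.png",v)
E
```

```text
(no output)
```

View pics/v9.png

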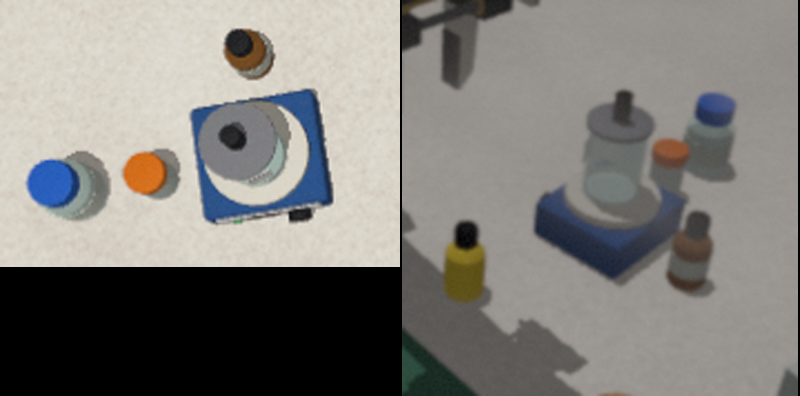

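The lid sits level on the beaker at (620,120), and all three others stand upright in their places. I'll run a last numeric check and hand in.

```bash
python3 - <<'E'
from h import *
im,h,P=look("top"); a=np.radians(8.8); R=np.array([[np.cos(a),-np.sin(a)],[np.sin(a),np.cos(a)]]); pl=np.array([.530,.174])
pts={"blue":((133.6,202),.085),"orange":((174.9,197.5),.06),"amber":((217.1,138.9),.08),"lidknob":((110+232/2.222,120+137/2.222),.177)}
ok=True
for n,(px,z) in pts.items():
    q=R.T@(ray([px],z,P)[0][:2]-pl); print(n,q.round(4))
    t={"blue":(0,.188),"orange":(0,.11),"amber":(.105,0),"lidknob":(0,0)}[n]; ok&=np.abs(q-t).max()<.0115
for c in blobs(h,(55,150,60),(75,255,255))[:2]: print("green",cen(c),ray([cen(c)],.064,P))
print(ok)
if ok: print(close_job())
E
```

```text
blue [-0.0035  0.1844]
orange [-0.0031  0.1059]
amber [ 0.1014 -0.0011]
lidknob [-0.007  -0.0034]
True
the job is handed in; nothing more can be done
None
```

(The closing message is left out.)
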